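Bring a loaded jointing brush over to the tee

ROBOT

A 6-joint arm with a two-finger parallel gripper is mounted at the origin on the work surface. World frame = base frame: x ahead of the robot, y to its left, z up, the work surface at z = 0. Lengths are in mm, angles in rad, forces in N, time in s.
With the tool pointing down it reaches from about 275 to 1000 mm from the base axis. Payload 8.4 kg.
Tool frame: the origin (TCP) lies at the very end of the fingers, on their centre line; the grasp point (between the pads) lies 19 mm behind it (robot.grip_point_offset is the distance from the TCP to the grasp point, in mm); y points along the fingers, z is the direction in which the jaws open and shut, and the axes are right-handed (so a half turn about y gives the same grasp; the last joint's range is limited). The gripper opens to 85 mm and grips with 20 to 120 N. Pads are 22 mm wide; open, the fingers measure 114 mm over their backs; the gripper's body (76 mm by 85 mm) begins 54 mm behind the grasp point. The pads swing forward as they close: fully open they stand 13 mm farther back than shut.
Start: joints at [1.183, 0.353, 1.633, -0, 1.155, -0.002], TCP at [235.187, 579.064, 231.281] pointing down, gripper open.
Joint ranges: [-2.63, 2.63], [-0.92, 2.1], [0.06, 2.66], [-1.3, 4.44], [0, 2.69], [-3.02, 3.02]. Speed limits (rad/s): [2.22, 2.22, 2.79, 3.14, 3.14, 3.14].

INTERFACE

Orientations are given as a unit quaternion [w, x, y, z].
In Python, from plant import telemetry, vision, ticket, robot gives the robot as it stands.
- The arm moves only by the tool step_arm, never from a script. Its argument "moves" is a list of rows, each an object with "offset": the shift along the world's x, y, z in mm, a list of three; "yaw": the turn about the world's z in rad; "jaw": the opening, from 0 (shut) to 1 (fully open). In form: [{"offset": [tx, ty, tz], "yaw": yaw, "jaw": jaw}, ...]. A call has exactly 5 rows; each row shifts and turns the pose as measured when the row begins; what a row does not reach is not made up. A row lasts 1/10 s, in which the tool goes at most 50 mm and 8.59 degrees, less where a joint would pass 70% of its speed; a pose out of reach is approached as far as the arm can. A call is refused whole if a number of a shift passes 50 or a number of a turn 0.15, either way. A call with a gripper value outside its range is refused whole. The fingers move at their own pace and stop on an object; "grip_force" is the grip in N (left out, the last holds). Time passes only in rows, so rows that do not move let the fingers close, or fill a call up. It gives the time, the measured TCP pose, the force and the opening at its end, in the units of the state.
- telemetry.get_obs(): the state, without advancing time (a new reading comes with each control period).
- vision.capture(name): name is "scene" or "top" or "wrist"; returns the picture (420x560x3 uint8, red, green, blue); there is no depth.
- vision.camera_info(name): a dict with "mtx" (3x3 intrinsics, pixels), "origin" and "rotation" of the camera in the world. Camera axes: x right, y down, z forward; pixel columns grow to the right and rows downward; lengths in mm; the calibration is good to about 2 mm. A picture is of the moment at which its call begins: read the wrist's pose just before it. camera_info takes no time and is no camera call; for the wrist camera it gives the pose at the moment of the call.
- ticket.sign_off(): hands the job in, once; it reports no verdict.
The state is a dict: "clock": time; "joint_pos": joint angles; "joint_velocities": joint speeds; "joint_efforts": joint torques, N m; "eef_pos": TCP position; "tool_rot": TCP orientation; "force": force on the tool from outside, world axes, zero at the start; "moment": the same for the moment, N m; "finger_gap": finger opening in mm.
Only numpy, scipy, OpenCV 4.12 (cv2) and the standard library are available. Lean on these libraries where they do the work, as an engineer would, in place of code of your own. Each camera call takes 0.05 s, during which the arm holds its last target. There are 200 camera calls.

TASK

At this pipe-fittings bench, lift the jointing brush out of its holder, dip its bristles well down into the open pot, and lift it out again. Then carry it across, clear of the tray of fittings, and stop with the brush upright and its bristle end centred just above (about 15 mm over) the open mouth of the tee - the standing fitting with exactly one side outlet - without touching it. Finish while still holding the brush there, quite still; do not bump the tray, shift the pot or the fittings, or disturb anything else.

Things in the scene. Friction and masses are not known exactly. Their poses are not given: they have to be found in the camera images.
- brush_center (a point): Half-way up the round brush, which starts upright, bristles down, in its holder. 160 mm long, about 70 g; z runs from bristles to handle end. From the bristle end: black bristles 0-30 mm (17-20 mm thick, rigid here), metal ferrule 30-55 mm (22 mm thick), neck 55-75 mm (18 mm), dark wooden handle 90-158 mm (26 mm thick; grasp here from above).
- brush_tip (a point): Centre of the brush's bristle end, 80 mm from point brush_center along its -z axis.
- brush: The same brush; origin at the centre of its bristle end (12 mm above the table at the start), z towards the handle end.
- holder: Fixed dark steel block, 70 x 70 mm and 60 mm high, in which the brush stands; origin at the centre of its underside. A central round hole 27 mm in diameter, 48 mm deep from the top, holds the brush loosely; draw the brush straight up.
- pot: Loose round open metal pot, about 80 mm in diameter at the rim (wall 3 mm, narrowing downwards), 60 mm high, 350 g, empty of anything hard; origin at the centre of its underside, z up.
- pot_rim (a point): Centre of the pot's mouth, level with its rim, 60 mm above the table.
- tray: Fixed sheet-metal tray of fittings between the brush side and the fitting side: 360 mm along its x, 140 mm along its y, walls 90 mm high, its contents lower than that; origin at the centre of its underside.
- tee: The target: loose steel tee standing upright on the table, 46 mm in diameter (ribs 49 mm), 90 mm high, 450 g, with exactly one side outlet that points along its -x, 35 mm in diameter, 40 mm up, ending 48 mm from the axis. Origin at the centre of its underside, z up.
- tee_center (a point): Middle of the tee, 45 mm up its axis.
- tee_mouth (a point): Centre of the tee's open upper mouth, level with its rim, 90 mm above the table (opening 36 mm in diameter).
- coupling: Loose straight coupling standing upright, like the tee but with no side outlet; origin at the centre of its underside. Leave alone.
- coupling_center (a point): Middle of the coupling, 45 mm up its axis.
- cross: Loose cross standing upright, like the tee but with two opposite side outlets along its x; origin at the centre of its underside. Leave alone.
- cross_center (a point): Middle of the cross, 45 mm up its axis.
- tape_roll: Bystander: loose white ring lying flat, 54 mm in diameter, 19 mm high; origin under its centre.
- elbow: Bystander: loose steel elbow lying flat, legs about 50 mm long, 33 mm high; origin at its underside.
- jar: Bystander: loose closed grey jar, 58 mm in diameter, 70 mm high; origin under its centre.
- wrench_grip (a point): Bystander: loose steel wrench lying flat, 200 mm long; this point lies on its handle.
- reducer: Bystander: loose brass reducer, 52 mm in diameter, 65 mm high; origin under its centre.
Mind the look-alikes: they are no part of the job. What is shaped like the brush but pink is not meant. Leave any red look-alike of the holder alone.

How it is judged (in metres and radians):
On the way, in this order (a step that is already met when the one before it is completed fails the run):
1. the brush, gripped, has its bristle end at least 15 mm below the pot's rim, inside the pot (horizontal distance between brush_tip and pot below 0.035 m and z of brush_tip in the frame of pot_rim below -0.015 m and contact force between the fingers and brush above 0.5 N), for 0.1 s.
2. the gripped brush is lifted out of the pot, its bristle end at least 20 mm above the rim (z of brush_tip in the frame of pot_rim above 0.02 m and contact force between the fingers and brush above 0.5 N), for 0.05 s.
At the end, for the whole second after the job is handed in: Brush gripped, still, upright within 0.17 rad, its bristle end 3 to 30 mm above the tee's rim and within 10 mm of the mouth's centre, touching nothing but the gripper; tee within 12 mm, pot upright within 40 mm and bystanders within 20 mm of their starts (horizontal distance between brush_tip and tee_mouth below 0.01 m and z of brush_tip in the frame of tee_mouth between 0.003 and 0.03 m and angle between brush's own z axis and vertical below 0.17 rad and contact force between the fingers and brush above 1 N and linear speed of brush below 0.02 m/s and angular speed of brush below 0.15 rad/s and angle between tee's own z axis and vertical below 0.08 rad and distance of tee_center from where it was at the start of the episode below 0.012 m and angle between pot's own z axis and vertical below 0.1 rad and distance of pot from where it was at the start of the episode below 0.04 m and contact force between brush and tee below 0.1 N and contact force between brush and pot below 0.1 N and contact force between brush and tray below 0.1 N and contact force between brush and holder below 0.1 N and contact force between brush and coupling below 0.1 N and contact force between brush and cross below 0.1 N and distance of each of coupling_center, cross_center, tape_roll, elbow, jar, wrench_grip, reducer from where it was at the start of the episode below 0.02 m); the arm keeps its last pose, push and grip.
It fails at once if the brush touches the tee (contact force between brush and tee above 0.5 N).
It fails at once if the tray is bumped by brush or robot (contact force between any of brush, the arm, the fingers and tray above 1 N).
It fails at once if a standing fitting is shifted more than 12 mm (tee) or 20 mm (others) (distance of tee_center from where it was at the start of the episode above 0.012 m or distance of any of coupling_center, cross_center from where it was at the start of the episode above 0.02 m).
It fails at once if the pot is shifted more than 40 mm or tipped (distance of pot from where it was at the start of the episode above 0.04 m or angle between pot's own z axis and vertical above 0.35 rad).
It fails at once if another bystander is shifted more than 20 mm (distance of any of tape_roll, elbow, jar, wrench_grip, reducer from where it was at the start of the episode above 0.02 m).
It also fails if it takes over 48 s, if anything falls off the work surface, if the arm or the gripper's body presses on something with over 40 N, if the wrist force passes 120 N, or if a joint passes its speed limit or range.

## Working session

There is one attempt and no reset: what is moved stays moved. The work goes in short steps, Python scripts to look and compute and a tool call to move; the robot and the scene stay as the last step left them, time stands still between calls to the robot, and variables do not carry over. Pictures are saved under pics/ and viewed, about 8 in all and at most 12, crops included, and the job is handed in when it is done.

Besides the shell and the picture viewer there is one more tool, called after "Request:" by a JSON object that holds its "fn" and its "kwargs". step_arm: Moves the arm, as the interface text tells. Its arguments: {"type":"object","properties":{"moves":{"type":"array","items":{"type":"object","properties":{"offset":{"type":"array","items":{"type":"number"}},"yaw":{"type":"number"},"jaw":{"type":"number"}}}},"grip_force":{"type":"number"}},"required":["moves"]}

```bash
mkdir -p pics
python3 - <<'E'
from plant import telemetry, vision, robot
import cv2
o=telemetry.get_obs();print(o['clock'],o['eef_pos'],o['tool_rot'],o['finger_gap'])
for n in('scene','top'):
    i=vision.camera_info(n);print(n,i)
    cv2.imwrite(f'pics/{n}0.png',cv2.resize(vision.capture(n)[:,:,::-1],(800,600),interpolation=cv2.INTER_CUBIC))
    import numpy as np
E
```

```text
0.0 [234.9974305  578.61142614 230.53149685] [-0.69349019  0.69449332 -0.13565817  0.13545201] 85.37651688935377
scene {'mtx': array([[493.89763416,   0.        , 280.23574329],
       [  0.        , 493.89763416, 202.86715288],
       [  0.        ,   0.        ,   1.        ]]), 'origin': array([1341.06020642,  476.94108234,  715.17047576]), 'rotation': array([-0.23642403,  0.43631581,  0.76452331, -0.41138339])}
top {'mtx': array([[451.55395211,   0.        , 282.11426118],
       [  0.        , 451.55395211, 201.31968734],
       [  0.        ,   0.        ,   1.        ]]), 'origin': array([ 376.54133442,   -5.63332892, 1204.56533557]), 'rotation': array([ 0.05905662, -0.69510213,  0.71536045, -0.04005962])}
```

View pics/scene0.png

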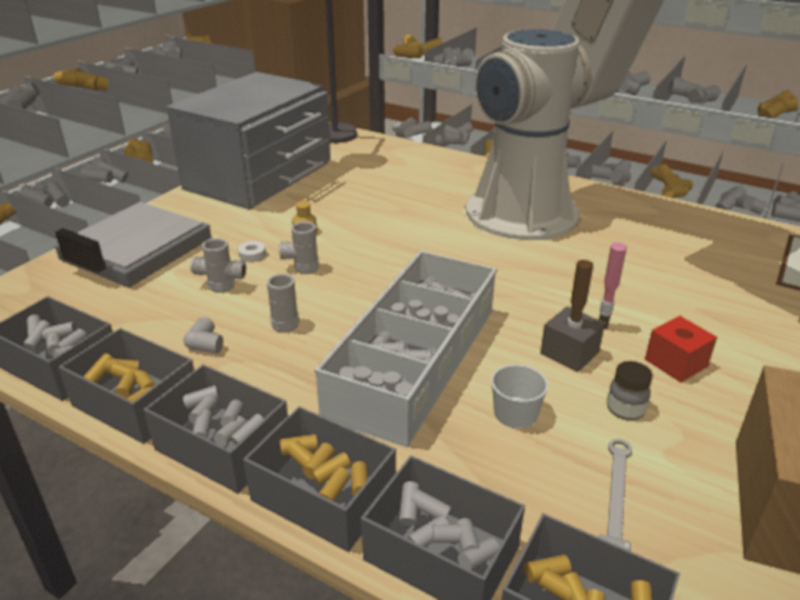

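View pics/top0.png

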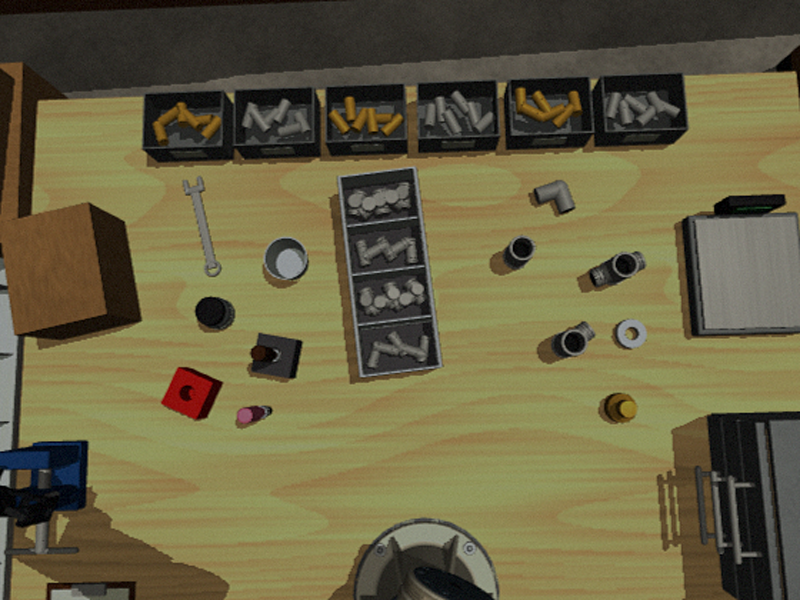

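The top view shows the dark-handled brush at (262,353) in the dark block at (277,356). The pot is at (286,259). The fittings are at (520,252) with no outlet, (620,267) with two, and (572,342) with one.

Look-alikes:
- **Brush:** pink brush at (250,415), rejected for its colour.
- **Holder:** red holder at (192,393), rejected for its colour.
- **Tee:** coupling at (520,252) and cross at (620,267), rejected by outlet count.

I'll check these choices in close crops.

```bash
cat > h.py <<'E'
import numpy as np, cv2
from scipy.spatial.transform import Rotation as R
from plant import vision
def pose(n):
    i=vision.camera_info(n);q=i['rotation'];return np.array(i['mtx']),np.array(i['origin']),R.from_quat([q[1],q[2],q[3],q[0]]).as_matrix()
def ray(n,u,v):
    K,o,M=pose(n);return o,M@np.linalg.solve(K,[u,v,1])
def at(n,u,v,z):
    o,d=ray(n,u,v);return o+d*(z-o[2])/d[2]
def px(n,p):
    K,o,M=pose(n);c=K@(M.T@(np.array(p,float)-o));return c[:2]/c[2]
def crop(im,x,y,w,h,s): return cv2.resize(im[y:y+h,x:x+w],None,fx=s,fy=s,interpolation=cv2.INTER_CUBIC)
E
python3 - <<'E'
from h import *
t=vision.capture('top')[:,:,::-1];s=vision.capture('scene')[:,:,::-1]
cv2.imwrite('pics/t.png',t);cv2.imwrite('pics/s.png',s)
a=np.hstack([crop(t,155,155,80,120,5),crop(t,375,195,80,120,5)])  # 5x
cv2.imwrite('pics/c1.png',a)
b=np.hstack([crop(s,330,170,100,140,4),crop(s,150,140,100,140,4)])
cv2.imwrite('pics/c2.png',b)
print(a.shape,b.shape,pose('top')[2])
E
```

```text
(600, 800, 3) (560, 800, 3) [[-0.02669069 -0.98976557  0.1401846 ]
 [-0.99922871  0.03045651  0.02478663]
 [-0.02880249 -0.13941491 -0.98981508]]
```

View pics/c1.png

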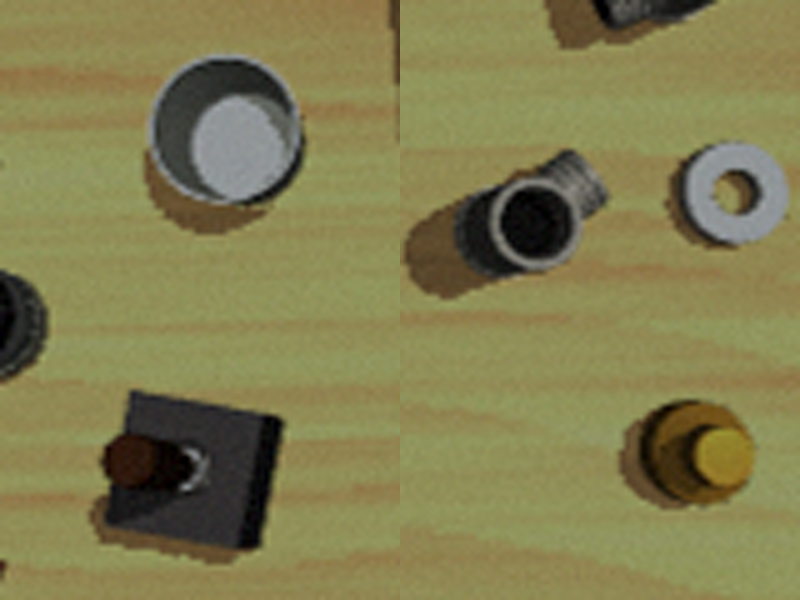

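View pics/c2.png

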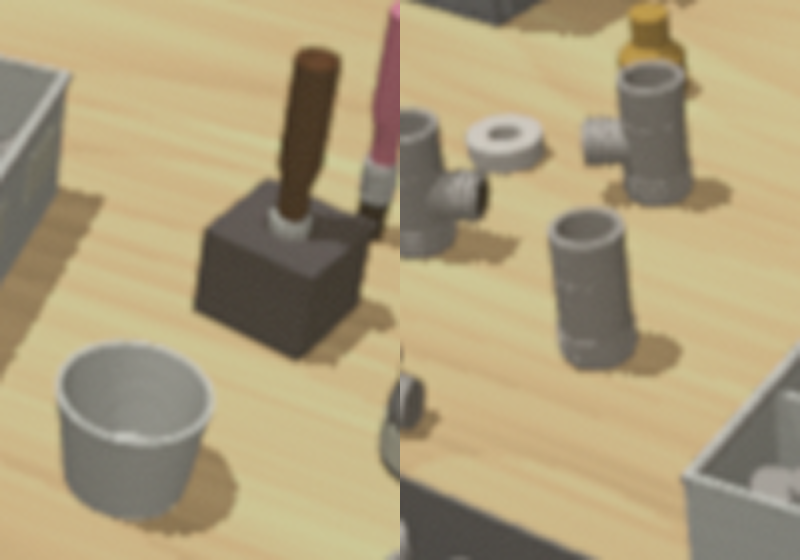

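The crops confirm the tee (top-view mouth at crop (536,224), one outlet only), the dark brush (handle top at (131,461)) and the pot rim (226,130). Next I'll work out their positions from both cameras.

Run:
```python
from h import *
np.set_printoptions(precision=1,suppress=True)
T=lambda x,y,ox,oy:(x/5+ox-.4,y/5+oy-.4)
S=lambda x,y,ox,oy:(x/4+ox-.375,y/4+oy-.375)
for n,t,s,z in[('brush',T(131,461,155,155),S(317,60,330,170),171),('pot',T(226,130,155,155),S(134,392,330,170),60),('tee',T(136,224,375,195),S(252,78,150,140),90)]:
    print(n,at('top',*t,z),at('scene',*s,z))
    # triangulate
    A=[];b=[]
    for c,u in(('top',t),('scene',s)):
        o,d=ray(c,*u);d/=np.linalg.norm(d);P=np.eye(3)-np.outer(d,d);A.append(P);b.append(P@o)
    print('  tri',np.linalg.solve(sum(A),sum(b)))
for c in[(132,390),(262,412),(108,522),(240,548)]:print('hold',at('top',*T(*c,155,155),60))
for c in[(340,175),(415,167),(440,368),(358,376)]:print('tray',at('top',c[0]*.7,c[1]*.7,90))
for k,c,z in[('jar',(213,308),70),('pinktop',(247,415),160),('cross',(626,265),90),('coup',(521,249),90),('wr',(203,225),5)]:print(k,at('top',c[0]*.7,c[1]*.7,z))
from plant import telemetry
q=telemetry.get_obs();r=q['tool_rot'];print(q['clock'],R.from_quat([r[1],r[2],r[3],r[0]]).as_matrix(),q['eef_pos'])
```

```text
brush [424.7 255.6 171. ] [427.4 257.8 171. ]
  tri [424.6 256.6 169.1]
pot [599.4 234.9  60. ] [601.5 237.   60. ]
  tri [599.6 235.8  58. ]
tee [ 431.4 -267.9   90. ] [ 431.2 -265.7   90. ]
  tri [ 430.9 -267.2   89.6]
hold [466.  283.3  60. ]
hold [452.9 216.6  60. ]
hold [399.4 295.2  60. ]
hold [384.6 228.   60. ]
tray [741.9 129.9  90. ]
tray [751.9  -5.   90. ]
tray [393.4 -37.3  90. ]
tray [383.6 103.6  90. ]
jar [510.9 362.8  70. ]
pinktop [326.1 276.1 160. ]
cross [ 562.1 -366.    90. ]
coup [ 596.3 -186.1   90. ]
wr [679.7 405.6   5. ]
0.2 [[ 0.9 -0.   0.4]
 [-0.4 -0.   0.9]
 [-0.  -1.  -0. ]] [235.1 578.8 230.8]
```

Request:
{"fn": "step_arm", "kwargs": {"moves": [{"offset": [20, -34, 0], "yaw": 0, "jaw": 1}, {"offset": [20, -34, 0], "yaw": 0, "jaw": 1}, {"offset": [20, -34, 0], "yaw": 0, "jaw": 1}, {"offset": [20, -34, 0], "yaw": 0, "jaw": 1}, {"offset": [20, -34, 0], "yaw": 0, "jaw": 1}], "grip_force": 50}}

```text
clock: 0.7
eef_pos: [334.9, 406.9, 229.6]
tool_rot: [-0.694, 0.694, -0.134, 0.133]
force: [1.4, -0.7, -0.4]
finger_gap: 85.6
```

Request:
{"fn": "step_arm", "kwargs": {"moves": [{"offset": [20, -34, 0], "yaw": 0, "jaw": 1}, {"offset": [20, -34, 0], "yaw": 0, "jaw": 1}, {"offset": [20, -34, 0], "yaw": 0, "jaw": 1}, {"offset": [20, -34, 0], "yaw": 0, "jaw": 1}, {"offset": [0, 0, 0], "yaw": 0, "jaw": 1}]}}

```text
clock: 1.2
eef_pos: [418.5, 261.4, 229.6]
tool_rot: [-0.694, 0.695, -0.134, 0.134]
force: [-0.3, 0.1, 0.2]
finger_gap: 85.5
```

Request:
{"fn": "step_arm", "kwargs": {"moves": [{"offset": [7, -5, 0], "yaw": 0, "jaw": 1}, {"offset": [0, 0, 0], "yaw": 0, "jaw": 1}, {"offset": [0, 0, 0], "yaw": 0, "jaw": 1}, {"offset": [0, 0, 0], "yaw": 0, "jaw": 1}, {"offset": [0, 0, 0], "yaw": 0, "jaw": 1}]}}

```text
clock: 1.7
eef_pos: [425.2, 257.9, 229.4]
tool_rot: [-0.694, 0.694, -0.134, 0.134]
force: [0.7, -0.3, -0.3]
finger_gap: 85.5
```

Run:
```python
from h import *
from plant import telemetry
q=telemetry.get_obs();print(q['eef_pos'])
K,o,M=pose('wrist');print(K,o,M)
im=vision.capture('wrist')[:,:,::-1].copy()
for z in(60,171):
    p=px('wrist',[425.5,256.5,z]);print(z,p)
cv2.imwrite('pics/w1.png',cv2.resize(im,(800,600)))
```

```text
[425.19683778 257.85546129 229.41394604]
[[376.17630714   0.         276.37698609]
 [  0.         376.17630714 203.7467135 ]
 [  0.           0.           1.        ]] [358.50293145 282.96904068 373.1208545 ] [[ 3.72562777e-01  8.91463618e-01  2.57855763e-01]
 [ 9.28006880e-01 -3.57755311e-01 -1.03992154e-01]
 [-4.55952898e-04  2.78035527e-01 -9.60570683e-01]]
60 [276.99999202 182.82313526]
171 [277.22764005 226.60559109]
```

View pics/w1.png

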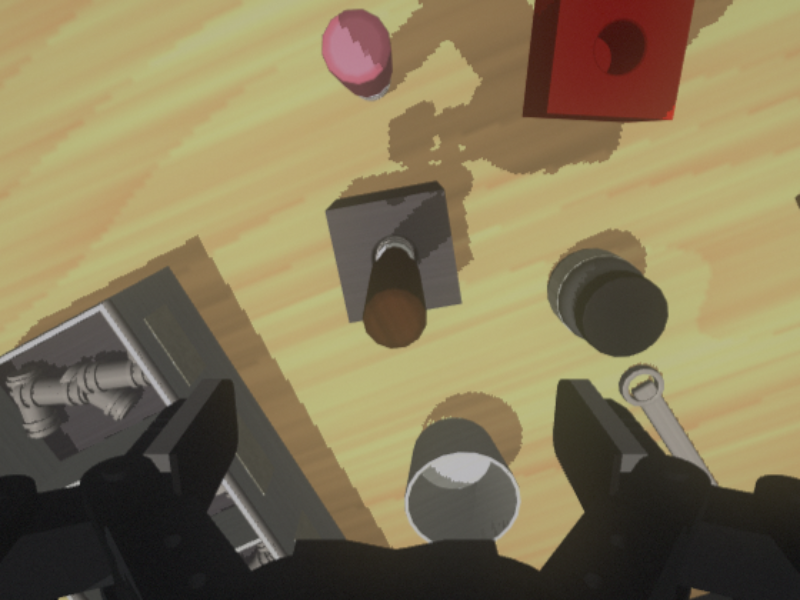

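The wrist view shows the brush handle top at (395,318), centred between the open fingers, 2 mm from the prediction. Nothing stands in the way of going down.

Request:
{"fn": "step_arm", "kwargs": {"moves": [{"offset": [-1, 0, -30], "yaw": 0, "jaw": 1}, {"offset": [0, 0, -30], "yaw": 0, "jaw": 1}, {"offset": [0, 0, -25], "yaw": 0, "jaw": 1}, {"offset": [0, 0, -16], "yaw": 0, "jaw": 1}, {"offset": [0, 0, 0], "yaw": 0, "jaw": 1}]}}

```text
clock: 2.25
eef_pos: [423.8, 260.6, 126.5]
tool_rot: [0.696, -0.694, 0.132, -0.133]
force: [-0.5, -0.0, 1.2]
finger_gap: 85.3
```

Request:
{"fn": "step_arm", "kwargs": {"moves": [{"offset": [0, 0, 0], "yaw": 0, "jaw": 0.6}, {"offset": [0, 0, 0], "yaw": 0, "jaw": 0.4}, {"offset": [0, 0, 0], "yaw": 0, "jaw": 0.3}, {"offset": [0, 0, 0], "yaw": 0, "jaw": 0.1}, {"offset": [0, 0, 0], "yaw": 0, "jaw": 0}]}}

```text
clock: 2.75
eef_pos: [424.7, 261.8, 129.5]
tool_rot: [0.696, -0.693, 0.13, -0.134]
force: [-1.0, -1.4, -2.3]
finger_gap: 24.9
```

Request:
{"fn": "step_arm", "kwargs": {"moves": [{"offset": [0, 0, 0], "yaw": 0, "jaw": 0}, {"offset": [0, 0, 0], "yaw": 0, "jaw": 0}, {"offset": [0, 0, 0], "yaw": 0, "jaw": 0}, {"offset": [0, 0, 0], "yaw": 0, "jaw": 0}, {"offset": [0, 0, 0], "yaw": 0, "jaw": 0}]}}

```text
clock: 3.25
eef_pos: [424.7, 261.6, 129.9]
tool_rot: [0.696, -0.693, 0.13, -0.134]
force: [-0.6, -0.5, -0.1]
finger_gap: 24.8
```

Request:
{"fn": "step_arm", "kwargs": {"moves": [{"offset": [0, -3, 3], "yaw": 0, "jaw": 0}, {"offset": [0, 0, 15], "yaw": 0, "jaw": 0}, {"offset": [0, 0, 30], "yaw": 0, "jaw": 0}, {"offset": [0, 0, 40], "yaw": 0, "jaw": 0}, {"offset": [0, 0, 30], "yaw": 0, "jaw": 0}]}}

```text
clock: 3.75
eef_pos: [422.1, 256.5, 248.1]
tool_rot: [-0.695, 0.695, -0.133, 0.132]
force: [0.7, -0.0, -0.8]
finger_gap: 24.7
```

Run:
```python
from h import *
from plant import telemetry
s=vision.capture('scene')[:,:,::-1];t=vision.capture('top')[:,:,::-1];q=telemetry.get_obs();print(q['eef_pos'],q['finger_gap'],q['force'])
p=q['eef_pos'];tip=[p[0],p[1],p[2]-116]
print(px('scene',tip),px('top',tip))
a=np.hstack([crop(s,340,70,100,140,4),crop(t,150,170,100,140,4)]);cv2.imwrite('pics/c3.png',a)
```

```text
[423.94899713 257.61718327 250.38657456] 24.941065214465436 [ 0.9486584   0.70782837 -1.41868088]
[406.82493896 198.31683768] [183.80395913 247.7588996 ]
```

View pics/c3.png

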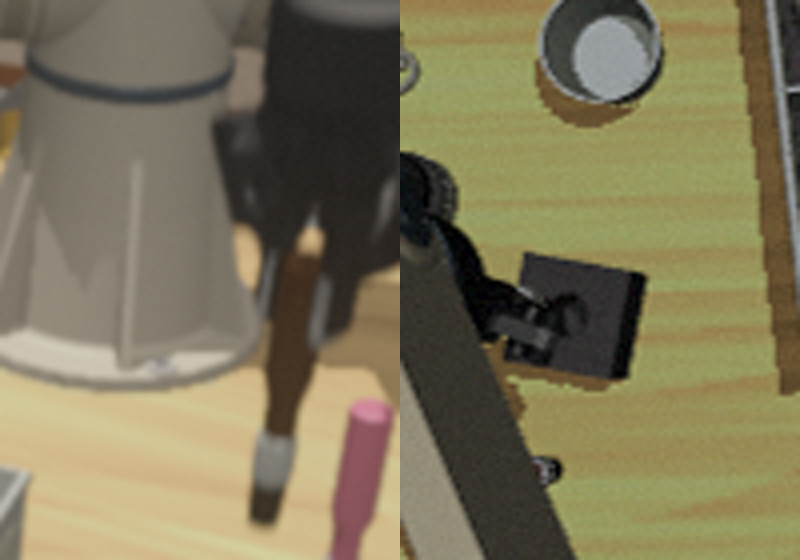

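Request:
{"fn": "step_arm", "kwargs": {"moves": [{"offset": [25, -4, 0], "yaw": 0, "jaw": 0}, {"offset": [36, -4, 0], "yaw": 0, "jaw": 0}, {"offset": [36, -4, 0], "yaw": 0, "jaw": 0}, {"offset": [36, -4, 0], "yaw": 0, "jaw": 0}, {"offset": [30, -4, 0], "yaw": 0, "jaw": 0}]}}

```text
clock: 4.35
eef_pos: [588.6, 236.7, 249.7]
tool_rot: [0.697, -0.693, 0.13, -0.132]
force: [0.4, 0.4, -0.9]
finger_gap: 25.1
```

Request:
{"fn": "step_arm", "kwargs": {"moves": [{"offset": [12, -2, 0], "yaw": 0, "jaw": 0}, {"offset": [0, 0, 0], "yaw": 0, "jaw": 0}, {"offset": [0, 0, 0], "yaw": 0, "jaw": 0}, {"offset": [0, 0, 0], "yaw": 0, "jaw": 0}, {"offset": [0, 0, 0], "yaw": 0, "jaw": 0}]}}

```text
clock: 4.85
eef_pos: [600.0, 233.6, 246.5]
tool_rot: [0.696, -0.694, 0.132, -0.131]
force: [0.2, 0.3, -0.2]
finger_gap: 24.6
```

Request:
{"fn": "step_arm", "kwargs": {"moves": [{"offset": [0, 2, -20], "yaw": 0, "jaw": 0}, {"offset": [0, 0, -25], "yaw": 0, "jaw": 0}, {"offset": [0, 0, -25], "yaw": 0, "jaw": 0}, {"offset": [0, 0, -20], "yaw": 0, "jaw": 0}, {"offset": [0, 0, -8], "yaw": 0, "jaw": 0}]}}

```text
clock: 5.35
eef_pos: [597.2, 237.9, 149.9]
tool_rot: [0.698, -0.693, 0.129, -0.132]
force: [-0.4, -0.1, -0.2]
finger_gap: 24.0
```

Request:
{"fn": "step_arm", "kwargs": {"moves": [{"offset": [0, 0, 0], "yaw": 0, "jaw": 0}, {"offset": [0, 0, 0], "yaw": 0, "jaw": 0}, {"offset": [0, 0, 0], "yaw": 0, "jaw": 0}, {"offset": [0, 0, 0], "yaw": 0, "jaw": 0}, {"offset": [0, 0, 0], "yaw": 0, "jaw": 0}]}}

```text
clock: 5.85
eef_pos: [597.5, 239.0, 153.1]
tool_rot: [0.698, -0.692, 0.128, -0.132]
force: [0.3, -0.2, -0.4]
finger_gap: 25.1
```

Run:
```python
from h import *
from plant import telemetry
s=vision.capture('scene')[:,:,::-1];q=telemetry.get_obs();print(q['eef_pos'],q['finger_gap'],q['force'])
cv2.imwrite('pics/c4.png',crop(s,290,170,160,140,4))
```

```text
[597.58345757 239.02829902 153.1414112 ] 24.683696343567913 [-0.21945425 -0.03253355 -0.34162   ]
```

View pics/c4.png

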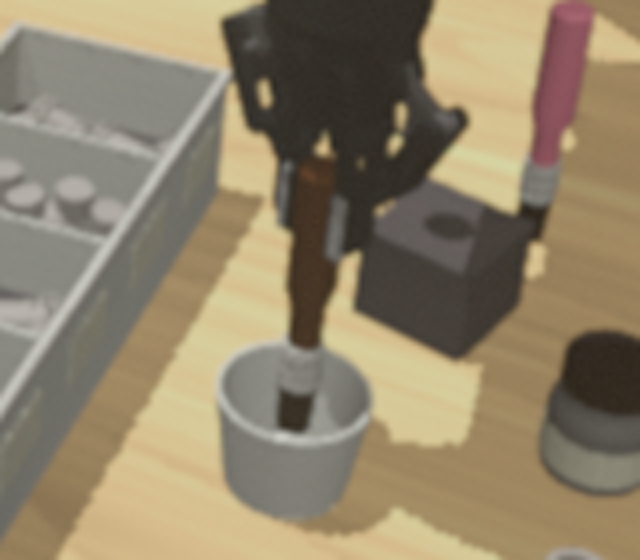

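The bristles are inside the pot, with the tip at (293,432) and about 23 mm below the rim. I'll go 10 mm deeper for margin and then lift.

Request:
{"fn": "step_arm", "kwargs": {"moves": [{"offset": [2, -3, -6], "yaw": 0, "jaw": 0}, {"offset": [0, 0, -6], "yaw": 0, "jaw": 0}, {"offset": [0, 0, 0], "yaw": 0, "jaw": 0}, {"offset": [0, 0, 0], "yaw": 0, "jaw": 0}, {"offset": [0, 0, 0], "yaw": 0, "jaw": 0}]}}

```text
clock: 6.4
eef_pos: [599.8, 235.5, 140.0]
tool_rot: [0.698, -0.692, 0.128, -0.132]
force: [0.3, 0.1, -0.2]
finger_gap: 24.7
```

Request:
{"fn": "step_arm", "kwargs": {"moves": [{"offset": [0, 0, 20], "yaw": 0, "jaw": 0}, {"offset": [0, 0, 30], "yaw": 0, "jaw": 0}, {"offset": [0, 0, 35], "yaw": 0, "jaw": 0}, {"offset": [0, 0, 35], "yaw": 0, "jaw": 0}, {"offset": [0, 0, 20], "yaw": 0, "jaw": 0}]}}

```text
clock: 6.9
eef_pos: [596.5, 234.4, 280.5]
tool_rot: [0.697, -0.694, 0.13, -0.13]
force: [-0.4, -0.7, -0.3]
finger_gap: 25.3
```

Request:
{"fn": "step_arm", "kwargs": {"moves": [{"offset": [0, 0, 10], "yaw": 0, "jaw": 0}, {"offset": [-5, -15, 0], "yaw": 0, "jaw": 0}, {"offset": [-10, -30, 0], "yaw": 0, "jaw": 0}, {"offset": [-10, -30, 0], "yaw": 0, "jaw": 0}, {"offset": [-10, -30, 0], "yaw": 0, "jaw": 0}]}}

```text
clock: 7.4
eef_pos: [560.2, 128.0, 290.7]
tool_rot: [0.697, -0.693, 0.128, -0.128]
force: [-0.2, -0.1, -0.6]
finger_gap: 24.9
```

Request:
{"fn": "step_arm", "kwargs": {"moves": [{"offset": [-10, -30, 0], "yaw": 0, "jaw": 0}, {"offset": [-10, -30, 0], "yaw": 0, "jaw": 0}, {"offset": [-10, -30, 0], "yaw": 0, "jaw": 0}, {"offset": [-10, -30, 0], "yaw": 0, "jaw": 0}, {"offset": [-10, -30, 0], "yaw": 0, "jaw": 0}]}}

```text
clock: 7.9
eef_pos: [501.1, -31.0, 283.2]
tool_rot: [0.696, -0.695, 0.132, -0.125]
force: [0.9, -0.9, 0.3]
finger_gap: 25.1
```

Request:
{"fn": "step_arm", "kwargs": {"moves": [{"offset": [-10, -30, 0], "yaw": 0, "jaw": 0}, {"offset": [-10, -30, 0], "yaw": 0, "jaw": 0}, {"offset": [-10, -30, 0], "yaw": 0, "jaw": 0}, {"offset": [-10, -30, 0], "yaw": 0, "jaw": 0}, {"offset": [-10, -30, 0], "yaw": 0, "jaw": 0}]}}

```text
clock: 8.4
eef_pos: [441.0, -188.0, 276.4]
tool_rot: [0.696, -0.695, 0.135, -0.121]
force: [0.4, -0.3, 0.1]
finger_gap: 25.1
```

Request:
{"fn": "step_arm", "kwargs": {"moves": [{"offset": [-3, -30, 0], "yaw": 0, "jaw": 0}, {"offset": [-3, -25, 0], "yaw": 0, "jaw": 0}, {"offset": [-2, -12, 0], "yaw": 0, "jaw": 0}, {"offset": [0, 0, 0], "yaw": 0, "jaw": 0}, {"offset": [0, 0, 0], "yaw": 0, "jaw": 0}]}}

```text
clock: 8.9
eef_pos: [425.0, -259.4, 270.8]
tool_rot: [0.696, -0.694, 0.141, -0.12]
force: [1.1, 0.2, -0.4]
finger_gap: 24.5
```

Run:
```python
from h import *
from plant import telemetry
q=telemetry.get_obs();p=q['eef_pos'];r=q['tool_rot'];print(p,R.from_quat([r[1],r[2],r[3],r[0]]).as_matrix()[:,1],q['finger_gap'])
s=vision.capture('scene')[:,:,::-1];w=vision.capture('top')[:,:,::-1]
tip=[p[0],p[1],p[2]-116]
for c in('scene','wrist','top'):print(c,px(c,tip),px(c,[431,-267,90]))
cv2.imwrite('pics/c5.png',np.hstack([crop(s,165,60,100,140,4),crop(w,350,180,100,140,4)]))
```

```text
[ 424.96269984 -259.41703138  270.77430172] [-0.02818532  0.0091049  -0.99956125] 24.54567556942025
scene [214.2139169  136.61784481] [212.27652239 158.96824644]
wrist [278.1860507  202.55400693] [272.48901709 193.66298351]
top [404.83352058 240.71627562] [401.43092007 239.56029747]
```

View pics/c5.png

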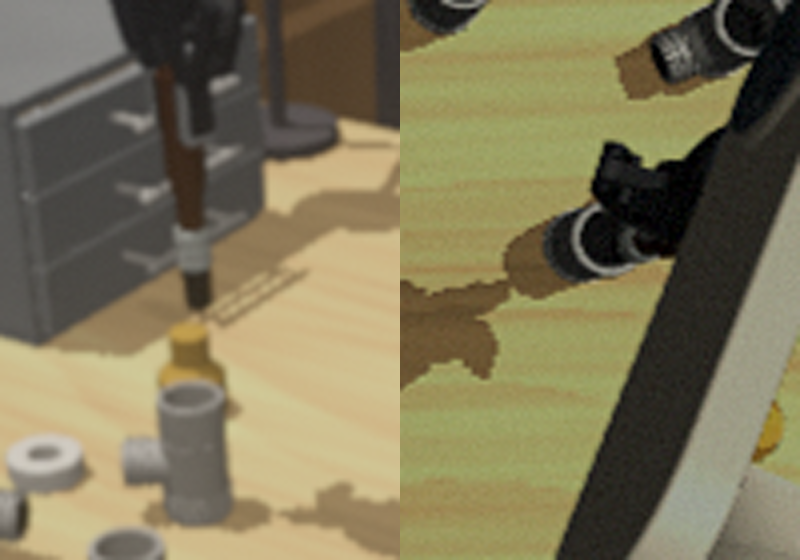

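Request:
{"fn": "step_arm", "kwargs": {"moves": [{"offset": [5, -5, -5], "yaw": 0, "jaw": 0}, {"offset": [4, -3, -10], "yaw": 0, "jaw": 0}, {"offset": [0, 0, -10], "yaw": 0, "jaw": 0}, {"offset": [0, 0, -8], "yaw": 0, "jaw": 0}, {"offset": [0, 0, 0], "yaw": 0, "jaw": 0}]}}

```text
clock: 9.5
eef_pos: [436.0, -264.9, 234.7]
tool_rot: [0.697, -0.694, 0.139, -0.118]
force: [0.1, -0.0, -0.3]
finger_gap: 24.7
```

```bash
cat > chk.py <<'E'
from h import *
from plant import telemetry
import sys
np.set_printoptions(precision=1,suppress=True)
q=telemetry.get_obs();p=q['eef_pos'];r=q['tool_rot'];d=R.from_quat([r[1],r[2],r[3],r[0]]).as_matrix()[:,1]
print(p,d*1000,q['finger_gap'],q['force'],q['clock'])
s=vision.capture('scene')[:,:,::-1];w=vision.capture('wrist')[:,:,::-1]
tip=p+116*d;print('tip',tip)
for c in('scene','wrist'):print(c,px(c,tip),px(c,tip+[5,0,0]),px(c,[431,-267,90]))
cv2.imwrite(sys.argv[1],np.hstack([crop(s,165,80,100,110,4),crop(w,226,150,100,110,4)]))
E
python3 chk.py pics/c6.png
```

```text
[ 436.  -264.9  234.7] [ -27.9    9.3 -999.6] 24.724369491017285 [ 0.1 -0.  -0.3] 9.5
tip [ 432.8 -263.9  118.7]
scene [212.  149.9] [210.9 150.6] [212.3 159. ]
wrist [278.9 197.2] [281.3 203.5] [274.2 188. ]
```

View pics/c6.png

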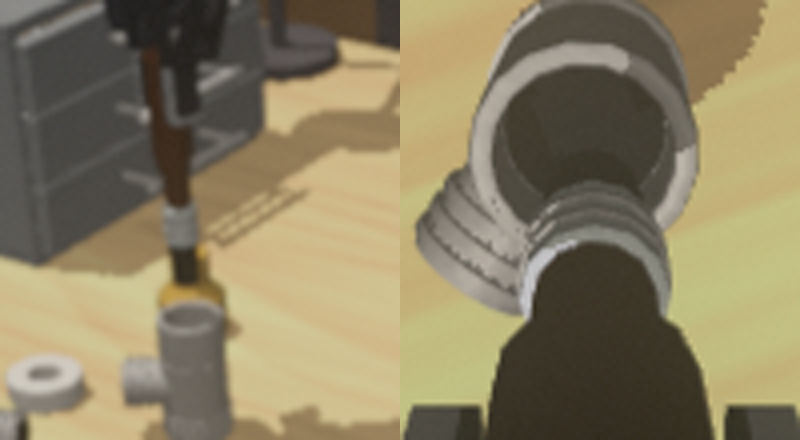

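The wrist view shows the bristles at about (592,150-200) against the mouth centre at (585,140). The scene view shows the tip at (185,282) and the mouth at (193,318). Both put the tip about 6 mm too far in +x, so I'll correct that while lowering.

Request:
{"fn": "step_arm", "kwargs": {"moves": [{"offset": [-3, 0, -4], "yaw": 0, "jaw": 0}, {"offset": [-3, 0, -4], "yaw": 0, "jaw": 0}, {"offset": [0, 0, -2], "yaw": 0, "jaw": 0}, {"offset": [0, 0, 0], "yaw": 0, "jaw": 0}, {"offset": [0, 0, 0], "yaw": 0, "jaw": 0}]}}

```text
clock: 10.1
eef_pos: [430.0, -265.7, 226.0]
tool_rot: [0.696, -0.694, 0.138, -0.119]
force: [0.2, -0.4, 0.3]
finger_gap: 25.4
```

```bash
python3 chk.py pics/c7.png
```

```text
[ 430.  -265.7  226. ] [ -25.2    7.6 -999.7] 25.421112811389943 [ 0.2 -0.4  0.3] 10.1
tip [ 427.1 -264.8  110. ]
scene [213.3 151.9] [212.2 152.6] [212.3 159. ]
wrist [278.5 198.3] [281.  204.6] [277.5 197.7]
```

View pics/c7.png

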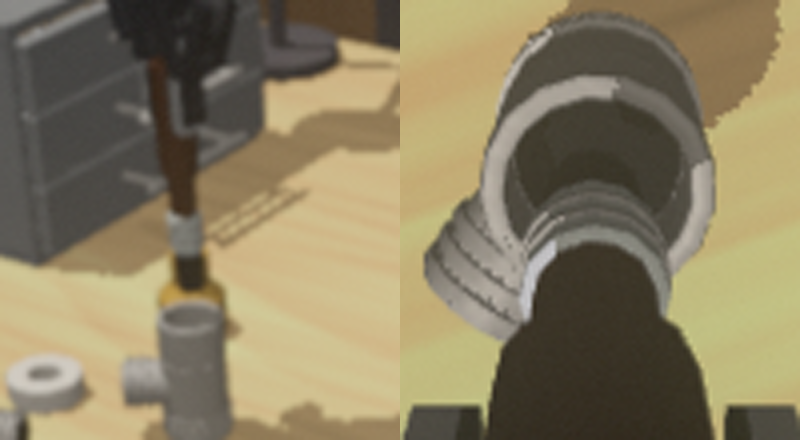

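Request:
{"fn": "step_arm", "kwargs": {"moves": [{"offset": [0, 0, -3], "yaw": 0, "jaw": 0}, {"offset": [0, 0, -2], "yaw": 0, "jaw": 0}, {"offset": [0, 0, 0], "yaw": 0, "jaw": 0}, {"offset": [0, 0, 0], "yaw": 0, "jaw": 0}, {"offset": [0, 0, 0], "yaw": 0, "jaw": 0}]}}

```text
clock: 10.7
eef_pos: [430.4, -265.7, 220.7]
tool_rot: [0.696, -0.694, 0.138, -0.119]
force: [0.4, -0.0, 0.0]
finger_gap: 24.7
```

Request:
{"fn": "step_arm", "kwargs": {"moves": [{"offset": [0, 0, 0], "yaw": 0, "jaw": 0}, {"offset": [0, 0, 0], "yaw": 0, "jaw": 0}, {"offset": [0, 0, 0], "yaw": 0, "jaw": 0}, {"offset": [0, 0, 0], "yaw": 0, "jaw": 0}, {"offset": [0, 0, 0], "yaw": 0, "jaw": 0}]}}

```text
clock: 11.2
eef_pos: [430.5, -265.7, 220.9]
tool_rot: [0.696, -0.694, 0.138, -0.12]
force: [-0.3, -0.6, -0.3]
finger_gap: 24.9
```

```bash
python3 chk.py pics/c8.png; python3 -c "
from plant import telemetry as t
print(t.get_obs()['eef_pos'],t.get_obs()['joint_velocities'])"
```

```text
[ 430.5 -265.7  220.9] [ -24.6    7.3 -999.7] 24.89937982896898 [-0.3 -0.6 -0.3] 11.2
tip [ 427.6 -264.9  104.9]
scene [213.3 153.7] [212.1 154.4] [212.3 159. ]
wrist [278.6 198.4] [281.1 204.7] [277.5 198.7]
[ 430.4777771  -265.75314919  220.90015724] [ 0.00158    -0.00113365 -0.00014626  0.00118399  0.00064956  0.00206958]
```

View pics/c8.png

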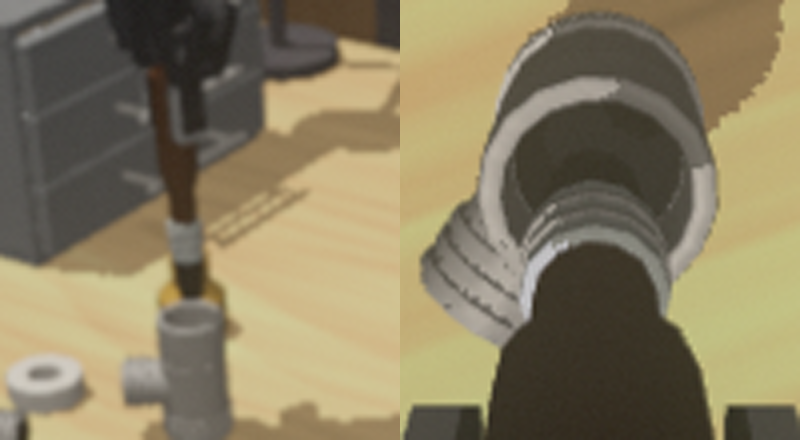

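The bristle end is centred over the mouth (wrist view: bristles at about (597,200), mouth at (598,180), which is the expected parallax). The arm is at rest, so I'm handing in.

```bash
python3 -c "
from plant import ticket
print(ticket.sign_off())"
```

```text
the job is handed in; nothing more can be done
None
```

I drew the brush from the dark holder and dipped it about 35 mm below the pot's rim. I then lifted it out, carried it over the tray with about 70 mm or more to spare, and handed in while holding it over the tee's mouth. The hand-in reports no verdict.

- **Position:** the last checks put the bristle end about 15 mm above the rim and within about 2–3 mm of the mouth's centre. The arm was still and the outside force was under 1 N. The finger gap was about 25 mm on the brush.
- **Disagreements:** from the tool pose alone, the tip came out about 4 mm off centre. Both the scene and wrist cameras put it nearer the centre, so I went by them. I put the difference down to the brush sitting slightly tilted in the grip and to the roughly 2 mm calibration.
- **Tilt:** the tool itself ended about 0.026 rad off vertical. I only judged the brush's own tilt by eye, well under the 0.17 rad limit.
- **Not re-measured:** I did not check the pot or the bystanders after the carry. The forces I read stayed under about 3 N throughout, with no sign of a bump.

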